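# Seat a test disc in the loading plate by feel

### The job

On the loading fixture, push the flat steel disc back against the guide rail, then slide it along the rail towards the fixture's left end, keeping it flat on the plate and never lifting it off, until it drops into the shallow round pocket. Work gently and by feel: stop pushing as soon as it has dropped, and let no push or press of the disc against the fixture reach 30 N. Leave the disc lying flat in the pocket, let go of it, and leave the other things on the bench where they are.

Things in the scene. Friction and masses are not known exactly. Their poses are not given: they have to be found in the camera images.
- disc_center (a point): The loose steel disc, about 0.33-0.43 kg: 70 mm across, 10 mm thick, slides easily (1 to 2 N), with an upright round grip knob 22 mm across and 24 mm tall on its middle (34 mm in all). Point on its axis, 17 mm above its underside; z up. It starts on the plate near the right (-y) end, 30 to 45 mm short of touching the rail. If held loosely, its own weight drops it into the pocket.
- fixture: Fixed loading fixture: x points to its guide rail on the far side, y along the rail to the left end, z up; origin under its centre, on the bench. Dark bed 170 x 470 mm carrying an aluminium plate, 150 mm (x) by 390 mm (y), flat top 26 mm above the origin, with one pocket in it.
- plate_ref (a point): Fixture centre at the plate's top; axes as the fixture's. The plate has one round pocket, 73 mm across, 5 mm deep, flat floor; the seated disc stands 5 mm proud with 1.5 mm play all round, and its wall stops further sliding. Pocket centre: x = +14.5 mm, but y unmeasured, anywhere from -15 to +65 mm (the plate was shifted and clamped); the disc starts 65 to 180 mm short of it. See it or feel for it.
- rail_face (a point): Middle of the rail's straight steel face (fixture x = +50 mm), 6 mm above the plate; axes as the fixture's. The rail runs the fixture's whole length and stands 12 mm above the plate. The disc touches it when the disc's axis is 35 mm short of the face (fixture x = +15 mm); sliding along it leads the disc into the pocket.
- weights: Bystander: stack of five round steel weights, 90 mm across and 59 mm tall with its pin; origin under its centre. Leave alone.
- cover: Bystander: round black screw cover of an instrument, 76 mm across, 30 mm tall, open upward; origin under its centre. Leave alone.
- transmitter: Bystander: grey pressure transmitter with a green end cap, standing on a round foot, about 160 mm tall and 110 mm wide; origin under its foot. Leave alone.
- screwdriver: Bystander: screwdriver lying on the bench, handle to its -x. Leave alone.
Mind the look-alikes: they are no part of the job. What is shaped like the part that bears disc_center but pink or purple is not meant.

How it is judged (in metres and radians):
On the way:
1. the disc is against the guide rail (within 3 mm), lying on the plate, not yet in the pocket (x of disc_center in the frame of fixture above 0.012 m and z of disc_center in the frame of fixture above 0.0415 m and y of disc_center in the frame of fixture below 0.07 m), for 0.1 s.
At the end, for the whole second after the job is handed in: The disc lies flat (within 0.03 rad) and at rest on the floor of the pocket, its centre point within 1.5 mm of the seated height (38 mm above the fixture's underside) and within 4 mm of the pocket's line along the rail, released by the fingers (z of disc_center in the frame of fixture below 0.0395 m and x of disc_center in the frame of fixture between 0.01 and 0.018 m and y of disc_center in the frame of fixture between -0.02 and 0.07 m and angle between the z axis of disc_center and the z axis of fixture, either way round below 0.03 rad and linear speed of disc below 0.01 m/s and contact force between disc and the fingers below 0.05 N); the robot touches nothing.
It fails at once if the disc is pushed or pressed against the fixture with more than 30 N (contact force between disc and fixture above 30 N).
It fails at once if the disc is lifted more than 6 mm off the plate (z of disc_center in the frame of fixture above 0.049 m).
It fails at once if the disc is tipped by more than 0.25 rad (angle between disc_center's own z axis and vertical above 0.25 rad).
It fails at once if a bystander is moved by more than 15 mm (distance of any of weights, cover, transmitter, screwdriver from where it was at the start of the episode above 0.015 m).
It also fails if it takes over 48 s, if anything falls off the work surface, if the arm or the gripper's body presses on something with over 40 N, if the wrist force passes 120 N, or if a joint passes its speed limit or range.

### The arm

A 6-joint arm with a two-finger parallel gripper is mounted at the origin on the work surface. World frame = base frame: x ahead of the robot, y to its left, z up, the work surface at z = 0. Lengths are in m, angles in degrees, forces in N, time in s.
With the tool pointing down it reaches from about 0.375 to 0.9 m from the base axis. Payload 3.1 kg.
Tool frame: the origin (TCP) lies on the centre line of the jaws, within the pads' length; the fingertips stand 14 mm ahead of it and the grasp point (between the pads) lies 5 mm behind it (bot.tips_ahead is the distance from the TCP to the fingertips, in m); z points along the fingers, y is the line along which they close (so a half turn about z gives the same grasp; the last joint's range is limited). The gripper opens to 87 mm and grips with 3 to 60 N. Pads are 19 mm wide; open, the fingers measure 117 mm over their backs; the gripper's body (75 mm by 190 mm) begins 51 mm behind the grasp point.
Start: joints at [64.2, 30.224, 82.088, -0, 67.689, -10.227], TCP at [0.168, 0.602, 0.21] pointing down, gripper open.
Joint ranges: [-176.69, 176.69], [-43.24, 126.21], [12.49, 139.97], [-82, 262], [0, 151.66], [-163.58, 163.58]. Speed limits (degrees/s): [159.86, 159.86, 180, 180, 180, 180].

### API

Orientations are given as a 3x3 rotation matrix whose columns are the frame's x, y, z axes.
In Python, from rig import bot gives the robot as it stands.
- The arm moves only by the tool play_rows, never from a script. Its argument "moves" is a list that holds one entry, the list of rows, each a list of 6 numbers: the shift along the tool's x, y, z in mm, then the turn, a rotation vector about the tool's x, y, z in rad. A call has 1 to 5 rows; each row shifts and turns the commanded pose from where the row before left it, along the tool's axes as they then stand; what a row does not reach is not made up. A row lasts 1/10 s, in which the tool goes at most 50 mm and 8.59 degrees, less where a joint would pass 70% of its speed; a pose out of reach is approached as far as the arm can. A call with a gripper value outside its range is refused whole. "fingers" is the opening, from -1 (shut) to 1 (fully open), set as the call begins (left out, the last holds). The fingers move at their own pace and stop on an object; the grip force is fixed at half the most. Time passes only in rows, so rows that do not move let the fingers close. It gives the time, the measured TCP pose, the force, the opening and the grip force at its end, in the units of the state.
- bot.read_state(): the state, without advancing time (a new reading comes with each control period).
- bot.capture(name): name is "scene" or "top" or "wrist"; returns a dict with "image" (420x560x3 uint8, blue, green, red), "fx", "fy", "cx", "cy" (pixels), "distortion" ([k1, k2, p1, p2, k3] as OpenCV has them; the pictures are not rectified), "R" (3x3) and "t" (3): a world point X has camera coordinates R X + t. Camera axes: x right, y down, z forward; pixel columns grow to the right and rows downward; lengths in m; the calibration is good to about 2 mm. A picture is of the moment at which its call begins. There is no depth.
- bot.hand_in(): hands the job in; it is judged then, once.
Trained networks look in a picture, given as the dict that the camera call returned (one of the last four; its "shot" number tells which), for a name from the list of things; names that differ only in an ending like _2 or _b are one class to them, and where a whole thing is asked for, a point or a joint stands for the part that bears it (a point fixed in the world has none). Each returns a list of dicts, best first, with "confidence" (0 to 1); they miss things now and then, are a little off and sometimes report something else, mostly with a low value. They report only what shows in the picture. A call takes as long as a camera call. They do not tell look-alikes from the thing itself.
- bot.search_frame(picture, query): "centre" ([column, row] in pixels, amid what is visible of it).
- bot.silhouettes(picture, query): "pixels" (420x560 bool, what is visible of it) and "centre" ([column, row] in pixels, amid what is visible of it).
- bot.pinpoint(picture, query): "centre" ([column, row] in pixels: a listed point, or the origin of a listed thing).
The state is a dict: "time_s": time; "joint_positions": joint angles; "qvel": joint speeds; "tau": joint torques, N m; "position": TCP position; "tcp_rot": TCP orientation; "force": force on the tool from outside, world axes, zero at the start; "moment": the same for the moment, N m; "opening": opening from 0.0 (shut) to 1.0 (fully open); "grasp_force": force on a finger pad.
Only numpy, scipy, OpenCV 4.12 (cv2) and the standard library are available. Lean on these libraries where they do the work, as an engineer would, in place of code of your own. Each camera call takes 0.05 s, during which the arm holds its last target. There are 200 camera calls.

## Working session

There is one attempt and no reset: what is moved stays moved. The work goes in short steps, Python scripts to look and compute and a tool call to move; the robot and the scene stay as the last step left them, time stands still between calls to the robot, and variables do not carry over. Pictures are saved under pics/ and viewed, at most 10 in all, crops included, and the job is handed in when it is done.

Besides the shell and the picture viewer there is one more tool, called after ">>>" as a command line: name --argument value ..., lists and objects as JSON in quotes. play_rows: Moves the arm, as the interface text tells. Its arguments: {"type":"object","properties":{"moves":{"type":"array","items":{"type":"array","items":{"type":"array","items":{"type":"number"}}}},"fingers":{"type":"number"}},"required":["moves"]}

```bash
mkdir -p pics; cat > h.py <<'E'
import numpy as np, cv2
from rig import bot
def ray(p,px,z):
    K=np.array([[p['fx'],0,p['cx']],[0,p['fy'],p['cy']],[0,0,1]])
    u=cv2.undistortPoints(np.array([[px]],float),K,np.array(p['distortion'],float))[0,0]
    R=np.array(p['R']);t=np.array(p['t']);c=-R.T@t;d=R.T@np.array([u[0],u[1],1])
    return c+d*(z-c[2])/d[2]
E
python3 - <<'E'
from h import *
ims=[]
for n in ("scene","top"):
    p=bot.capture(n); cv2.imwrite(f'pics/{n}0.png',p['image'])
    for q,z in (("disc_center",.043),("plate_ref",.026),("rail_face",.032),("fixture",0),("weights",0),("cover",0),("transmitter",0),("screwdriver",0)):
        for r in bot.pinpoint(p,q)[:3]:
            print(n,q,round(r['confidence'],2),np.round(r['centre'],1),ray(p,r['centre'],z).round(4))
s=bot.read_state();print(s['time_s'],s['position'],np.round(s['tcp_rot'],3).tolist(),s['force'])
E
```

```text
scene disc_center 0.7 [244.5 185. ] [0.3359 0.1134 0.043 ]
scene disc_center 0.67 [246.6 217.5] [ 0.4668 -0.0571  0.043 ]
scene disc_center 0.62 [208.6 262.6] [ 0.5128 -0.3012  0.043 ]
scene plate_ref 0.71 [271.6 210.7] [0.496  0.0451 0.026 ]
scene rail_face 0.63 [284.6 218.7] [0.5619 0.0199 0.032 ]
scene fixture 0.71 [270.5 217.7] [0.4949 0.0409 0.    ]
scene weights 0.94 [365.4 224.3] [0.778  0.1851 0.    ]
scene cover 0.69 [328.9 260.3] [ 0.7619 -0.0556  0.    ]
scene transmitter 0.84 [151.2 321. ] [ 0.5061 -0.5207 -0.    ]
scene transmitter 0.49 [270.3 216.8] [0.4913 0.0452 0.    ]
scene screwdriver 0.28 [247.6 217.2] [ 0.4296 -0.      0.    ]
scene screwdriver 0.25 [330.1 259.6] [ 0.7634 -0.0506  0.    ]
top disc_center 0.86 [224.2 293.3] [0.3158 0.1459 0.043 ]
top disc_center 0.82 [327.8 293.3] [ 0.309 -0.151  0.043]
top disc_center 0.68 [364.  230.8] [ 0.4867 -0.2651  0.043 ]
top plate_ref 0.62 [259.6 227.4] [0.5056 0.0422 0.026 ]
top plate_ref 0.51 [436.3 219.8] [ 0.5165 -0.4934  0.026 ]
top rail_face 0.57 [258.7 211.7] [0.5519 0.0439 0.032 ]
top fixture 0.8 [259.9 230.5] [0.4992 0.0424 0.    ]
top weights 0.64 [214.4 143.1] [0.7787 0.182  0.    ]
top cover 0.68 [289.5 148.6] [ 0.7556 -0.0542  0.    ]
top transmitter 0.55 [434.2 223.5] [ 0.5084 -0.4967  0.    ]
top screwdriver 0.66 [117.1 214.5] [0.5574 0.4831 0.    ]
0.9 [0.16775687 0.6020396  0.20995688] [[-0.963, 0.268, 0.0], [0.268, 0.963, -0.0], [-0.0, -0.0, -1.0]] [-0.51178846 -0.40297948 -0.03881113]
```

View pics/top0.png

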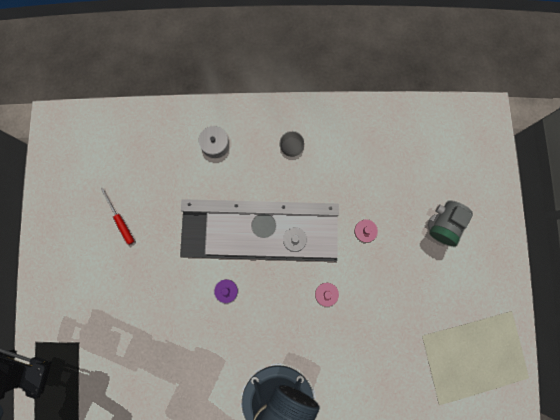

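View pics/scene0.png

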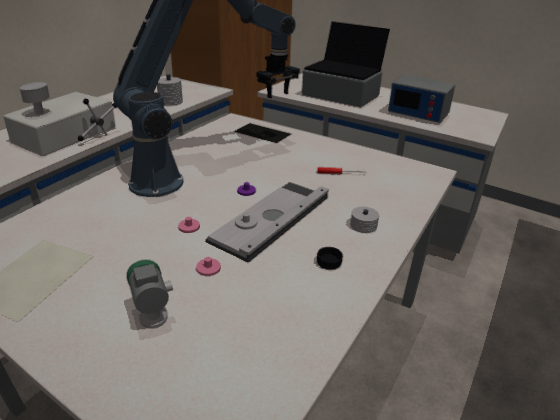

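Top view: grey disc at (295,239) on the plate. Look-alikes are purple at (226,291) and pink at (327,294) and (366,231). Only the grey steel one lies on the plate and isn't pink or purple. The pocket shows at (263,226). I'll confirm this in one crop.

```bash
python3 - <<'E'
from h import *
p=bot.capture("top"); im=p['image']
c=cv2.resize(im[190:275,170:350],None,fx=4.4,fy=4.4,interpolation=cv2.INTER_CUBIC); cv2.imwrite('pics/crop1.png',c)
for r in bot.silhouettes(p,"fixture")[:1]:
    m=r['pixels'].astype(np.uint8); pts=cv2.findContours(m,0,1)[0]; pts=max(pts,key=len)
    print(cv2.minAreaRect(pts), cv2.boxPoints(cv2.minAreaRect(pts)).tolist())
for n,px,z in (("knob",(295,237),.06),("disc",(294.5,240),.036),("pocket",(263,226),.026)): print(n,ray(p,px,z).round(4))
E
```

```text
((258.64434814453125, 229.8194580078125), (158.53038024902344, 58.5191535949707), 1.3748347759246826) [[178.699951171875, 257.1687927246094], [180.10400390625, 198.66648864746094], [338.5887451171875, 202.47012329101562], [337.1846923828125, 260.972412109375]]
knob [ 0.4717 -0.0605  0.06  ]
disc [ 0.4651 -0.06    0.036 ]
pocket [0.5096 0.032  0.026 ]
```

View pics/crop1.png

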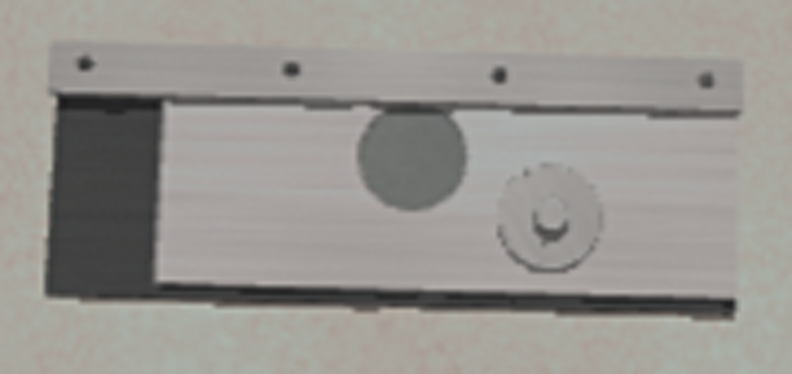

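The crop shows the grey disc at (550,217), i.e. full-image (295,239.3), and the pocket at (412,157), i.e. (263.6,225.7). The rail edge runs from (60,97) to (740,112).

```bash
python3 - <<'E'
from h import *
p=bot.capture("top")
f=lambda c,z: ray(p,(c[0]/4.4+170-.4,c[1]/4.4+190-.4),z)
h=[f(c,.038) for c in ((85,64),(292,70),(500,76),(706,81))]
a,b=h[0],h[3]; yv=(a-b)/np.linalg.norm(a-b); xv=np.array([yv[1],-yv[0],0])
print('holes',np.round(h,4).tolist(),'yaw',np.degrees(np.arctan2(xv[1],xv[0])))
rl=[f(c,.038) for c in ((60,94),(740,109))]; print('rail',np.round(rl,4).tolist())
d=f((550,217),.036); k=f((551,208),.060); po=f((412,157),.021)
print('disc',d,'knob',k,'pocket',po, 'x to rail: disc',(rl[0]-d)@xv,(rl[0]-k)@xv,'pocket',(rl[0]-po)@xv,'along',(po-d)@yv,(po-k)@yv)
# goal tool pose above disc: TCP at z .21, tool x axis along -fixture x?
from scipy.spatial.transform import Rotation as Ro
s=bot.read_state();R=np.array(s['tcp_rot'])
for sx in (1,-1):
    X=sx*yv; Z=np.array([0,0,-1.]);Y=np.cross(Z,X)
    print(sx,'yalong x_fix', Ro.from_matrix(R.T@np.c_[X,Y,Z]).as_rotvec())
    X=sx*xv;Y=np.cross(Z,X);print(sx,'y along rail',Ro.from_matrix(R.T@np.c_[X,Y,Z]).as_rotvec())
E
```

```text
holes [[0.5781, 0.251, 0.038], [0.571, 0.1108, 0.038], [0.5639, -0.0292, 0.038], [0.5576, -0.1682, 0.038]] yaw -2.803462940968133
rail [[0.5579, 0.2677, 0.038], [0.538, -0.1904, 0.038]]
disc [ 0.46823683 -0.06034167  0.036     ] knob [ 0.47207829 -0.05999396  0.06      ] pocket [0.51232157 0.0314057  0.021     ] x to rail: disc 0.07352965616822436 0.06970980089670142 pocket 0.03398505645886784 along 0.09379376197923377 0.0932585807725356
1 yalong x_fix [-4.41651694e-06 -3.95000763e-05  1.34792548e+00]
1 y along rail [-4.22267670e-05 -3.37336113e-05  2.91872181e+00]
-1 yalong x_fix [ 4.19827555e-05 -4.69410615e-06 -1.79366717e+00]
-1 y along rail [ 2.30195714e-05 -2.88152392e-05 -2.22870845e-01]
```

>>> play_rows --moves '[[[-29,-35,0,0,0,0],[-29,-35,0,0,0,0],[-29,-35,0,0,0,0],[-29,-35,0,0,0,0],[-29,-35,0,0,0,0]]]'

```text
time_s: 1.55
position: [0.261, 0.3931, 0.2102]
tcp_rot: [[-0.963, 0.268, 0.001], [0.268, 0.963, 0.0], [-0.001, 0.001, -1.0]]
force: [0.8, 0.2, -0.2]
opening: 1.004
grasp_force: 0.0
```

>>> play_rows --moves '[[[-29,-35,0,0,0,0],[-29,-35,0,0,0,0],[-29,-35,0,0,0,0],[-29,-35,0,0,0,0],[-29,-35,0,0,0,0]]]' --fingers 0.15

```text
time_s: 2.05
position: [0.3539, 0.1854, 0.2103]
tcp_rot: [[-0.963, 0.268, 0.001], [0.268, 0.963, 0.0], [-0.001, 0.001, -1.0]]
force: [0.0, 0.2, 0.1]
opening: 0.638
grasp_force: 0.0
```

>>> play_rows --moves '[[[-29,-35,0,0,0,0],[-29,-35,0,0,0,0],[-29,-35,0,0,0,0],[-29,-35,0,0,0,0],[-29,-35,0,0,0,0]]]'

```text
time_s: 2.55
position: [0.4465, -0.0225, 0.2103]
tcp_rot: [[-0.963, 0.269, 0.001], [0.269, 0.963, -0.0], [-0.001, 0.0, -1.0]]
force: [1.0, 0.6, -0.0]
opening: 0.572
grasp_force: 0.0
```

>>> play_rows --moves '[[[-29,-35,0,0,0,0],[0,0,0,0,0,0.14],[0,0,0,0,0,0.14],[0,0,0,0,0,0.14],[0,0,0,0,0,0.14]]]'

```text
time_s: 3.05
position: [0.4645, -0.0623, 0.21]
tcp_rot: [[-0.669, 0.743, 0.0], [0.743, 0.669, -0.0], [-0.0, 0.0, -1.0]]
force: [-0.0, -0.1, -0.2]
opening: 0.574
grasp_force: 0.0
```

>>> play_rows --moves '[[[0,0,20,0,0,0],[0,0,20,0,0,0],[0,0,10,0,0,0],[0,0,0,0,0,0]]]'

```text
time_s: 3.45
position: [0.4635, -0.0616, 0.1589]
tcp_rot: [[-0.674, 0.739, -0.003], [0.739, 0.674, 0.001], [0.003, -0.001, -1.0]]
force: [0.8, 0.7, 0.8]
opening: 0.571
grasp_force: 0.0
```

```bash
python3 - <<'E'
from h import *
p=bot.capture("wrist"); cv2.imwrite('pics/w1.png',p['image'])
for q,z in (("disc_center",.043),("plate_ref",.026),("rail_face",.032)):
    for r in bot.pinpoint(p,q)[:2]: print(q,round(r['confidence'],2),np.round(r['centre'],1),ray(p,r['centre'],z).round(4))
for r in bot.silhouettes(p,"disc_center")[:2]: print(r['centre'],r['pixels'].sum(),r['confidence'])
E
```

```text
disc_center 0.93 [108.8 156.7] [ 0.3129 -0.1406  0.043 ]
disc_center 0.89 [282.2 202.1] [ 0.4646 -0.0623  0.043 ]
plate_ref 0.93 [380.6 143. ] [0.4985 0.0442 0.026 ]
rail_face 0.57 [414.3 181.2] [0.5493 0.0406 0.032 ]
rail_face 0.29 [283.6 205.3] [ 0.4697 -0.0658  0.032 ]
[114.5, 155.5] 3571 0.78
[283.2, 202.5] 3757 0.65
```

View pics/w1.png

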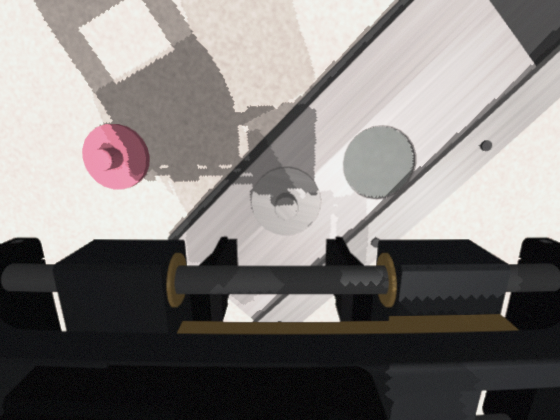

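The wrist view shows the grey disc at (285,201) and the pocket at (379,162). That puts the disc about 3 mm from the TCP line, in agreement with the top view, so I'll descend around the knob.

>>> play_rows --moves '[[[-2,2,25,0,0,0],[0,0,25,0,0,0],[0,0,25,0,0,0],[0,0,18,0,0,0],[0,0,8,0,0,0]]]'

```text
time_s: 4.2
position: [0.467, -0.062, 0.0581]
tcp_rot: [[-0.674, 0.739, -0.001], [0.739, 0.674, 0.0], [0.001, -0.001, -1.0]]
force: [0.1, 0.1, -0.6]
opening: 0.58
grasp_force: 0.0
```

>>> play_rows --moves '[[[0,0,0,0,0,0],[0,0,0,0,0,0],[0,0,0,0,0,0],[0,0,0,0,0,0]]]' --fingers -0.34

```text
time_s: 4.6
position: [0.4679, -0.0623, 0.0598]
tcp_rot: [[-0.674, 0.739, 0.002], [0.739, 0.674, -0.001], [-0.002, 0.001, -1.0]]
force: [0.8, 0.5, -1.0]
opening: 0.353
grasp_force: 0.0
```

```bash
python3 - <<'E'
from h import *
p=bot.capture("wrist"); cv2.imwrite('pics/w2.png',p['image'])
s=bot.read_state();print(s['time_s'],s['position'],s['force'],s['opening'])
for r in bot.pinpoint(p,"disc_center")[:3]: print(round(r['confidence'],2),np.round(r['centre'],1),ray(p,r['centre'],.043).round(4))
E
```

```text
4.65 [ 0.46775975 -0.0622676   0.05972627] [ 0.71086207 -0.68020282  0.44589432] 0.34234717394739766
0.72 [ 34.1 167. ] [ 0.3194 -0.135   0.043 ]
```

View pics/w2.png

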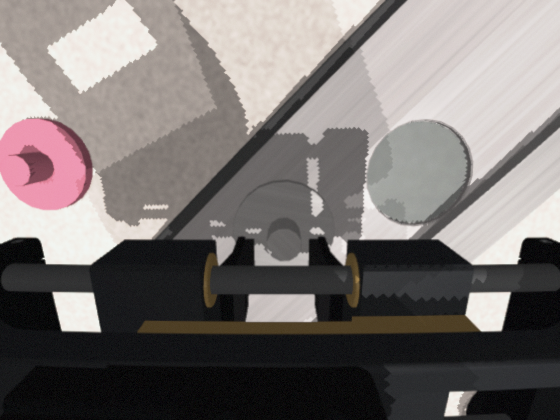

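Knob at (284,238) is between the fingers at columns 236 and 328. Next is a diagonal push toward the rail.

>>> play_rows --moves '[[[0,2,3,0,0,0],[0,4,0,0,0,0],[0,4,0,0,0,0],[0,4,0,0,0,0],[0,4,0,0,0,0]]]'

```text
time_s: 5.2
position: [0.4808, -0.0496, 0.0559]
tcp_rot: [[-0.674, 0.739, 0.0], [0.739, 0.674, 0.0], [-0.0, 0.0, -1.0]]
force: [0.7, -0.0, 0.7]
opening: 0.331
grasp_force: 0.0
```

>>> play_rows --moves '[[[0,4,0,0,0,0],[0,4,0,0,0,0],[0,4,0,0,0,0],[0,4,0,0,0,0],[0,4,0,0,0,0]]]'

```text
time_s: 5.7
position: [0.4955, -0.0363, 0.056]
tcp_rot: [[-0.674, 0.739, 0.0], [0.739, 0.674, -0.0], [-0.0, -0.0, -1.0]]
force: [-1.1, 0.4, -0.2]
opening: 0.332
grasp_force: 0.0
```

>>> play_rows --moves '[[[0,2,0,0,0,0],[0,2,0,0,0,0],[0,2,0,0,0,0],[0,1.5,0,0,0,0],[0,1.5,0,0,0,0]]]'

```text
time_s: 6.2
position: [0.502, -0.0304, 0.0559]
tcp_rot: [[-0.674, 0.739, -0.0], [0.739, 0.674, 0.0], [0.0, -0.0, -1.0]]
force: [0.2, -0.4, 0.5]
opening: 0.332
grasp_force: 0.0
```

```bash
python3 - <<'E'
from h import *
p=bot.capture("wrist"); t=bot.capture("top")
s=bot.read_state();print(s['time_s'],s['position'],s['force'],s['opening'])
cv2.imwrite('pics/w3.png',np.hstack([cv2.resize(t['image'][190:275,170:350],(560,264),interpolation=2)]))
cv2.imwrite('pics/w3.png',np.vstack([p['image'][50:330],cv2.resize(t['image'][190:275,170:350],(560,264),interpolation=2)]))
E
```

```text
6.3 [ 0.50208917 -0.03039244  0.0559704 ] [ 0.29746881 -0.20680017 -0.00038435] 0.33086387749983454
```

View pics/w3.png

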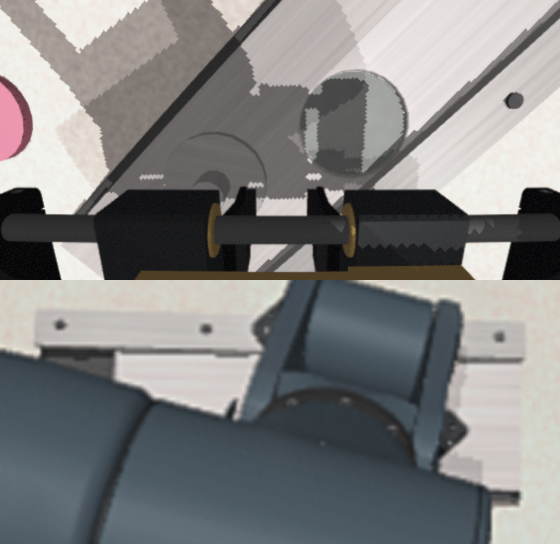

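The disc slipped past the left pad: the disc circle is now centred near (215,233) in the wrist view, outside the fingers. I'll locate it.

```bash
python3 - <<'E'
from h import *
p=bot.capture("wrist"); s=bot.read_state(); R=np.array(s['tcp_rot']); T=s['position']
a=np.radians(-2.8); xv=np.array([np.cos(a),np.sin(a),0]); yv=np.array([-xv[1],xv[0],0])
for n,px,z in (("disc now",(215.5,233),.036),("pocket",(354,173),.0235)):
    w=ray(p,px,z); print(n,w.round(4),'tool',(1000*R.T@(w-T)).round(1),'fix',((w-[.557,.2677,0])@xv).round(4),(w@yv).round(4))
# earlier image w2: same hand geometry, TCP then
T2=np.array([.46776,-.06227,.0597])
for n,px,z in (("w2 disc",(284,231),.036),("w2 knob top",(284,235),.060)):
    w=ray(p,px,z)-T+T2; print(n,w.round(4),'tool',(1000*R.T@(w-T2)).round(1))
print('TCP proj',[ (np.array(p['R'])@T+p['t']).round(4)])
E
```

```text
disc now [ 0.4686 -0.0596  0.036 ] tool [  0.8 -44.3  20. ] fix -0.0723 -0.0367
pocket [0.5116 0.0317 0.0235] tool [39.5 49.  32.5] fix -0.0338 0.0567
w2 disc [ 0.4674 -0.0595  0.0397] tool [ 2.3  1.6 20. ]
w2 knob top [ 0.4632 -0.0552  0.0637] tool [ 8.3  1.3 -4. ]
TCP proj [array([0.0003, 0.0228, 0.1867])]
```

```bash
python3 - <<'E'
from h import *
p=bot.capture("wrist"); s=bot.read_state(); R=np.array(s['tcp_rot']); T=np.array(s['position'])
K=np.array([[p['fx'],0,p['cx']],[0,p['fy'],p['cy']],[0,0,1]])
def pr(W): return cv2.projectPoints(np.array(W,float).reshape(-1,1,3),cv2.Rodrigues(np.array(p['R']))[0],np.array(p['t']),K,np.array(p['distortion'],float))[0][:,0]
print(p['fx'],p['cx'],p['cy'],'cam in tool',(R.T@(-np.array(p['R']).T@p['t']-T)).round(4),'axis',(R.T@np.array(p['R'])[2]).round(3))
im=cv2.resize(p['image'],(1120,840))
g=s['opening']*43.5e-3
for y in (-g,g):
  for z in (-.005,.014):
    q=pr([T+R@np.array([x,y,z]) for x in (-.0095,.0095)]); print(y.round(4),z,q.round(0).tolist())
    cv2.line(im,*[tuple(int(v) for v in 2*a) for a in q],(0,0,255),2)
D=np.array([.4686,-.0596,0]);th=np.linspace(0,6.28,40)
for r,z,c in ((.035,.036,(0,255,0)),(.011,.036,(255,0,0)),(.011,.06,(255,255,0))):
    q=pr([D+[r*np.cos(t),r*np.sin(t),z] for t in th]); cv2.polylines(im,[(2*q).astype(int)],True,c,1)
cv2.imwrite('pics/o.png',im[300:700,200:900])
E
```

```text
307.7470725752505 281.11307468578684 208.0305747513701 cam in tool [ 0.0705 -0.0004 -0.1744] axis [-0.26  -0.     0.966]Traceback (most recent call last):
  File "<stdin>", line 10, in <module>
AttributeError: 'float' object has no attribute 'round'
```

```bash
python3 - <<'E'
from h import *
p=bot.capture("wrist"); s=bot.read_state(); R=np.array(s['tcp_rot']); T=np.array(s['position'])
K=np.array([[p['fx'],0,p['cx']],[0,p['fy'],p['cy']],[0,0,1]])
def pr(W): return cv2.projectPoints(np.array(W,float).reshape(-1,1,3),cv2.Rodrigues(np.array(p['R']))[0],np.array(p['t']),K,np.array(p['distortion'],float))[0][:,0]
im=cv2.resize(p['image'],(1120,840))
g=s['opening']*43.5e-3
for y in (-g,g):
  for z in (-.005,.014):
    q=pr([T+R@np.array([x,y,z]) for x in (-.0095,.0095)]); print(round(y,4),z,q.round(0).tolist())
    cv2.line(im,*[tuple(int(v) for v in 2*a) for a in q],(0,0,255),2)
D=np.array([.4686,-.0596,0]);th=np.linspace(0,6.28,40)
for r,z,c in ((.035,.036,(0,255,0)),(.011,.036,(255,0,0)),(.011,.06,(255,255,0))):
    q=pr([D+[r*np.cos(t),r*np.sin(t),z] for t in th]); cv2.polylines(im,[(2*q).astype(int)],True,c,1)
cv2.imwrite('pics/o.png',im[300:700,200:900])
E
```

```text
-0.0142 -0.005 [[258.0, 263.0], [257.0, 234.0]]
-0.0142 0.014 [[260.0, 251.0], [260.0, 224.0]]
0.0142 -0.005 [[305.0, 264.0], [306.0, 234.0]]
0.0142 0.014 [[303.0, 251.0], [304.0, 224.0]]
```

View pics/o.png

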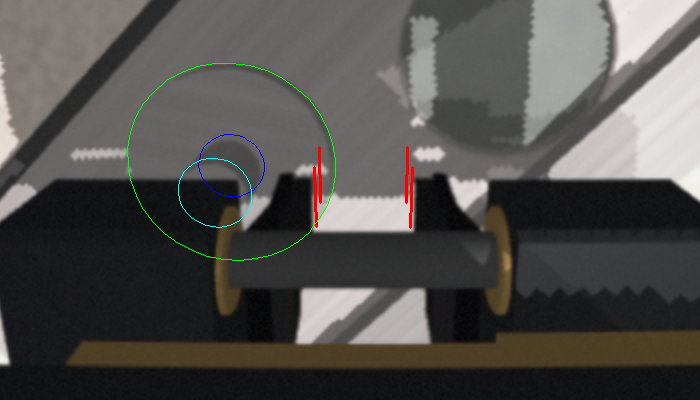

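```bash
python3 - <<'E'
from h import *
print(bot.tips_ahead,[a for a in dir(bot) if a[0]!='_'])
s=bot.read_state();print(s['joint_positions'],s['position'],s['force'],s['moment'],s['tau'])
p=bot.capture("scene");cv2.imwrite('pics/s2.png',cv2.resize(p['image'][150:270,180:340],None,fx=5,fy=5,interpolation=2))
E
```

```text
0.014 ['PlanningError', 'capture', 'hand_in', 'pinpoint', 'read_state', 'search_frame', 'silhouettes', 'tips_ahead']
[-1.62280198e+01  3.54008512e+01  1.06819148e+02 -2.91612537e-03
  3.77902817e+01 -5.85643904e+01] [ 0.5018342  -0.03046673  0.05593937] [ 0.21233701 -0.19770504  0.31155421] [-0.03398703 -0.01491064 -0.00419318] [ 2.73101195e-02 -3.85107064e+01 -8.27090263e+00  6.07483322e-03
  8.26141820e-02  2.02909150e-04]
```

View pics/s2.png

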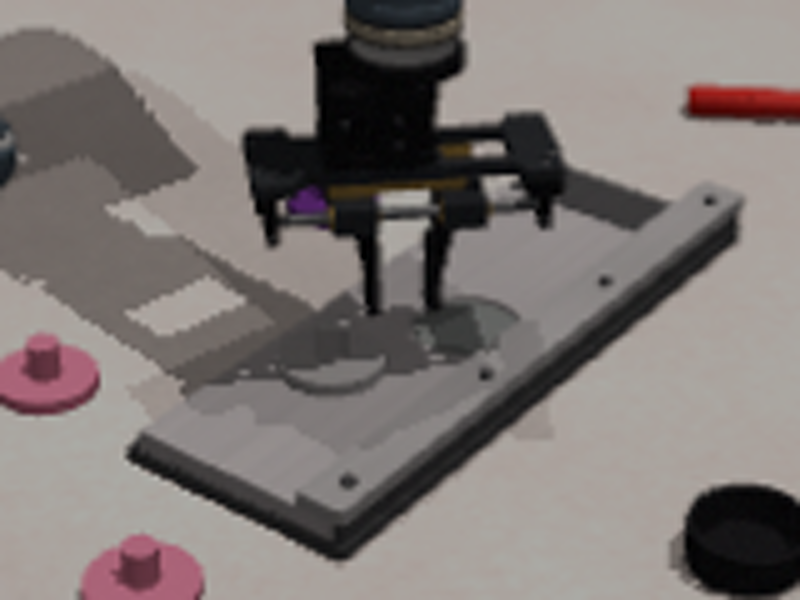

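```bash
python3 - <<'E'
from h import *
p=bot.capture("scene"); s=bot.read_state(); R=np.array(s['tcp_rot']); T=np.array(s['position'])
K=np.array([[p['fx'],0,p['cx']],[0,p['fy'],p['cy']],[0,0,1]])
def pr(W): return ((cv2.projectPoints(np.array(W,float).reshape(-1,1,3),cv2.Rodrigues(np.array(p['R']))[0],np.array(p['t']),K,np.array(p['distortion'],float))[0][:,0]-[180,150])*5+2).round(0).tolist()
for z in (-.005,0,.014): print(z,pr([T+R@np.array([0,y,z]) for y in (-.018,.018)]))
D=np.array([.4686,-.0596,0])
for z in (.026,.036,.06): print(z,pr([D+[0,0,z]]))
im=cv2.resize(p['image'][195:240,230:285],None,fx=14,fy=13,interpolation=2).astype(float); im=255*(im/255)**.5
cv2.imwrite('pics/s3.png',im)
E
```

```text
-0.005 [[376.0, 316.0], [432.0, 312.0]]
0 [[376.0, 323.0], [432.0, 318.0]]
0.014 [[376.0, 341.0], [432.0, 337.0]]
0.026 [[335.0, 364.0]]
0.036 [[335.0, 351.0]]
0.06 [[335.0, 320.0]][ WARN:0@0.606] global loadsave.cpp:1063 imwrite_ Unsupported depth image for selected encoder is fallbacked to CV_8U.
```

View pics/s3.png

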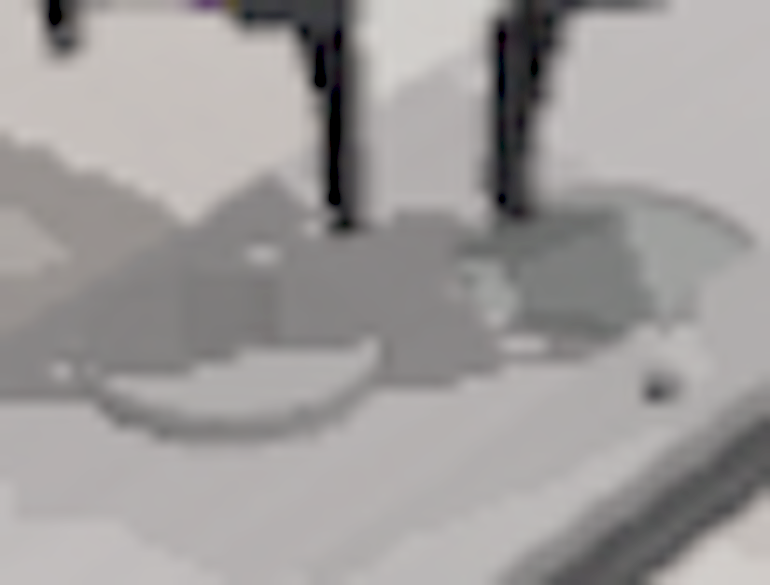

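Both cameras put the visible fingertips at about tool z = -5 mm rather than +14. They passed just over the 60 mm knob without touching it, and the disc hasn't moved. So I'll trust tip height ≈ TCP + 5 mm: go back above the knob, descend to TCP z ≈ 0.038 in steps while watching the force.

>>> play_rows --moves '[[[0,0,-8,0,0,0],[1,-14,0,0,0,0],[0,-15,0,0,0,0],[0,-15,0,0,0,0],[0,0,0,0,0,0]]]' --fingers 0.0

```text
time_s: 7.05
position: [0.466, -0.0603, 0.0638]
tcp_rot: [[-0.672, 0.741, -0.003], [0.741, 0.672, 0.001], [0.003, -0.002, -1.0]]
force: [-0.6, 0.1, 0.1]
opening: 0.492
grasp_force: 0.0
```

>>> play_rows --moves '[[[0,0,5,0,0,0],[0,0,5,0,0,0],[0,0,4,0,0,0],[0,0,3,0,0,0],[0,0,0,0,0,0]]]'

```text
time_s: 7.55
position: [0.4685, -0.059, 0.0463]
tcp_rot: [[-0.674, 0.739, -0.001], [0.739, 0.674, 0.0], [0.001, -0.001, -1.0]]
force: [-0.6, 0.9, -0.9]
opening: 0.5
grasp_force: 0.0
```

>>> play_rows --moves '[[[0,0,2,0,0,0],[0,0,2,0,0,0],[0,0,2,0,0,0],[0,0,1,0,0,0],[0,0,0,0,0,0]]]'

```text
time_s: 8.05
position: [0.4687, -0.0593, 0.0398]
tcp_rot: [[-0.674, 0.739, -0.0], [0.739, 0.674, 0.0], [0.0, -0.0, -1.0]]
force: [-0.2, -0.1, -0.2]
opening: 0.498
grasp_force: 0.0
```

>>> play_rows --moves '[[[0,0,0,0,0,0],[0,0,0,0,0,0],[0,0,0,0,0,0]]]' --fingers -0.34

```text
time_s: 8.35
position: [0.4688, -0.0594, 0.04]
tcp_rot: [[-0.674, 0.739, 0.0], [0.739, 0.674, -0.0], [-0.0, 0.0, -1.0]]
force: [0.3, -0.1, -0.9]
opening: 0.355
grasp_force: 0.0
```

>>> play_rows --moves '[[[0,2,0,0,0,0],[0,3,0,0,0,0],[0,4,0,0,0,0],[0,4,0,0,0,0],[0,4,0,0,0,0]]]'

```text
time_s: 8.85
position: [0.4815, -0.0476, 0.04]
tcp_rot: [[-0.674, 0.739, -0.0], [0.739, 0.674, -0.0], [0.0, -0.0, -1.0]]
force: [-1.0, -0.9, 0.6]
opening: 0.331
grasp_force: 0.7
```

```bash
cat >> h.py <<'E'
def grey_disc(p,lo=0.3):
    out=[]
    for r in bot.silhouettes(p,"disc_center"):
        m=r['pixels']; out.append((round(r['confidence'],2),np.round(r['centre'],1).tolist(),int(m.sum()),p['image'][m].mean(0).round(0).tolist(),ray(p,r['centre'],.04).round(4).tolist()))
    return out
E
python3 - <<'E'
from h import *
for n in ("wrist","scene"): 
    p=bot.capture(n); print(n,grey_disc(p))
    if n=="wrist": cv2.imwrite('pics/w4.png',p['image'][60:340])
E
```

```text
wrist [(0.95, [276.1, 226.7], 5888, [98.0, 99.0, 102.0], [0.4708, -0.041, 0.04]), (0.93, [20.9, 174.4], 3880, [152.0, 131.0, 207.0], [0.3379, -0.1189, 0.04])]
scene [(0.83, [189.3, 226.6], 249, [100.0, 83.0, 142.0], [0.3479, -0.1956, 0.04]), (0.8, [207.9, 266.0], 370, [104.0, 87.0, 146.0], [0.5181, -0.3109, 0.04]), (0.68, [250.6, 222.6], 208, [78.0, 78.0, 81.0], [0.4915, -0.0702, 0.04]), (0.49, [267.5, 222.4], 3937, [99.0, 99.0, 103.0], [0.5347, -0.0393, 0.04])]
```

View pics/w4.png

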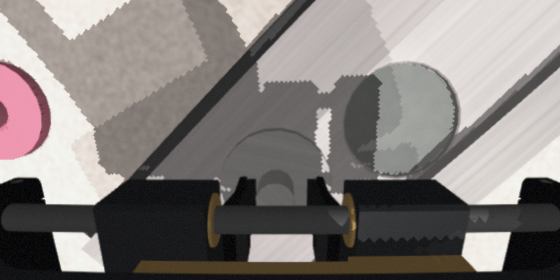

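The disc now follows: knob at (275,250) in the full frame, against the rear (left) finger. I'll keep going toward the rail.

>>> play_rows --moves '[[[0,4,0,0,0,0],[0,4,0,0,0,0],[0,4,0,0,0,0],[0,4,0,0,0,0],[0,4,0,0,0,0]]]'

```text
time_s: 9.55
position: [0.4963, -0.0341, 0.0399]
tcp_rot: [[-0.674, 0.739, -0.0], [0.739, 0.674, -0.0], [0.0, -0.0, -1.0]]
force: [-0.8, -1.2, -0.3]
opening: 0.333
grasp_force: 0.5
```

>>> play_rows --moves '[[[0,3,0,0,0,0],[0,2,0,0,0,0],[0,2,0,0,0,0],[0,2,0,0,0,0],[0,1,0,0,0,0]]]'

```text
time_s: 10.05
position: [0.5036, -0.0276, 0.0399]
tcp_rot: [[-0.674, 0.739, 0.0], [0.739, 0.674, 0.0], [0.0, 0.0, -1.0]]
force: [-0.1, -0.9, -1.0]
opening: 0.331
grasp_force: 0.5
```

>>> play_rows --moves '[[[0,1,0,0,0,0],[0,1,0,0,0,0],[0,1,0,0,0,0],[0,0.5,0,0,0,0],[0,0.5,0,0,0,0]]]'

```text
time_s: 10.55
position: [0.5065, -0.025, 0.0399]
tcp_rot: [[-0.674, 0.739, -0.0], [0.739, 0.674, 0.0], [0.0, -0.0, -1.0]]
force: [-0.4, -1.6, -0.4]
opening: 0.332
grasp_force: 0.5
```

```bash
python3 - <<'E'
from h import *
s=bot.read_state();print(s['time_s'],s['position'],s['force'],s['opening'],s['grasp_force'])
p=bot.capture("wrist"); print(grey_disc(p))
E
```

```text
10.55 [ 0.5064646  -0.02496169  0.03993369] [-0.36408763 -1.58452917 -0.38159101] 0.33171496765639186 0.48548514023423195
[(0.81, [1.0, 180.8], 253, [86.0, 75.0, 124.0], [0.3552, -0.1081, 0.04]), (0.66, [273.6, 224.2], 5876, [98.0, 99.0, 102.0], [0.4936, -0.0182, 0.04])]
```

>>> play_rows --moves '[[[0,1,0,0,0,0],[0,1,0,0,0,0],[0,1,0,0,0,0],[0,1,0,0,0,0],[0,0.5,0,0,0,0]]]'

```text
time_s: 11.15
position: [0.5099, -0.0219, 0.04]
tcp_rot: [[-0.674, 0.739, 0.0], [0.739, 0.674, -0.0], [-0.0, 0.0, -1.0]]
force: [-0.8, -0.9, -0.5]
opening: 0.323
grasp_force: 0.5
```

>>> play_rows --moves '[[[0,0.7,0,0,0,0],[0,0.7,0,0,0,0],[0,0.7,0,0,0,0],[0,0.4,0,0,0,0]]]'

```text
time_s: 11.55
position: [0.5117, -0.0202, 0.04]
tcp_rot: [[-0.674, 0.739, 0.0], [0.739, 0.674, -0.0], [-0.0, 0.0, -1.0]]
force: [-0.4, -1.1, -1.1]
opening: 0.331
grasp_force: 0.5
```

>>> play_rows --moves '[[[0,0.7,0,0,0,0],[0,0.7,0,0,0,0],[0,0.5,0,0,0,0],[0,0.5,0,0,0,0]]]'

```text
time_s: 11.95
position: [0.512, -0.0184, 0.0399]
tcp_rot: [[-0.674, 0.739, -0.003], [0.739, 0.674, 0.0], [0.002, -0.002, -1.0]]
force: [-4.1, -2.1, 1.1]
opening: 0.329
grasp_force: 2.0
```

>>> play_rows --moves '[[[0,0.7,0,0,0,0],[0,0.7,0,0,0,0],[0,0.5,0,0,0,0],[0,0.5,0,0,0,0]]]'

```text
time_s: 12.35
position: [0.5119, -0.0166, 0.0397]
tcp_rot: [[-0.674, 0.739, -0.007], [0.739, 0.674, 0.001], [0.005, -0.004, -1.0]]
force: [-7.5, -1.8, 3.9]
opening: 0.333
grasp_force: 3.5
```

```bash
python3 - <<'E'
from h import *
for i in range(3):
    p=bot.capture("wrist"); s=bot.read_state();print(s['time_s'],s['position'],s['force'].round(2),s['moment'].round(3),s['grasp_force'])
print(grey_disc(p)[-1:])
R=np.array(s['tcp_rot']);T=np.array(s['position'])
m=max(bot.silhouettes(p,"disc_center"),key=lambda r:r['pixels'].sum())['pixels']
# fit visible upper arc (disc rim at z=.036) in the world plane
pts=np.array([ray(p,(c,np.argmax(m[:,c])),.036)[:2] for c in range(0,560) if m[:,c].any() and np.argmax(m[:,c])<225])
from scipy.optimize import least_squares
f=least_squares(lambda q:np.hypot(*(pts-q).T)-.035,[.505,-.02],loss='soft_l1',f_scale=.001)
w=np.r_[f.x,.036];a=np.radians(-2.8);xv=np.array([np.cos(a),np.sin(a),0])
print('disc',f.x.round(4),len(pts),np.abs(f.fun).mean(),'tool',(1000*R.T@(w-T)).round(1),'to rail',(np.array([.5579,.2677,0])-w)@xv)
E
```

```text
12.4 [ 0.51187867 -0.01654809  0.03973527] [-7.28 -2.4   5.37] [-0.477  1.286 -0.081] 3.3132538944482803
12.45 [ 0.51186594 -0.01655232  0.03974406] [-6.71 -2.84  3.04] [-0.449  1.302 -0.044] 3.2603763788938522
12.5 [ 0.51182766 -0.01651424  0.03972163] [-6.59 -2.05  3.96] [-0.428  1.202 -0.036] 3.2477838546037674
[(0.74, [274.6, 228.4], 5875, [98.0, 99.0, 101.0], [0.5012, -0.0113, 0.04])]
disc [ 0.5101 -0.0201] 103 0.00026458659261629434 tool [-1.5 -3.6  3.7] to rail 0.0336609220673677
```

The disc touches the rail (Fx ≈ -7 N, about 3 N/mm). Now I ease off slightly and slide it along the rail.

>>> play_rows --moves '[[[2.1,0.7,0,0,0,0],[1.4,1.4,0,0,0,0],[1.4,1.4,0,0,0,0],[1.4,1.4,0,0,0,0],[1.4,1.4,0,0,0,0]]]'

```text
time_s: 13.1
position: [0.5106, -0.0065, 0.0397]
tcp_rot: [[-0.674, 0.739, -0.008], [0.739, 0.674, 0.001], [0.006, -0.005, -1.0]]
force: [-8.3, -2.0, 5.0]
opening: 0.332
grasp_force: 3.9
```

>>> play_rows --moves '[[[1.8,1.8,0,0,0,0],[1.8,1.8,0,0,0,0],[1.8,1.8,0,0,0,0],[1.8,1.8,0,0,0,0],[1.8,1.8,0,0,0,0]]]'

```text
time_s: 13.6
position: [0.509, 0.0063, 0.0396]
tcp_rot: [[-0.674, 0.739, -0.013], [0.739, 0.674, 0.001], [0.009, -0.009, -1.0]]
force: [-11.4, -3.4, 7.8]
opening: 0.33
grasp_force: 5.4
```

>>> play_rows --moves '[[[1.8,1.8,0,0,0,0],[1.8,1.8,0,0,0,0],[1.4,1.4,0,0,0,0],[1.4,1.4,0,0,0,0],[1.4,1.4,0,0,0,0]]]'

```text
time_s: 14.1
position: [0.5081, 0.0171, 0.0396]
tcp_rot: [[-0.674, 0.738, -0.016], [0.738, 0.674, 0.001], [0.011, -0.011, -1.0]]
force: [-12.8, -4.8, 10.0]
opening: 0.329
grasp_force: 6.7
```

The pad is pressing too much into the rail and the knob is sliding across it, with a possible slight tilt (Fz +10). I'll back off now.

>>> play_rows --moves '[[[0,-1.5,0,0,0,0],[0,-1.5,0,0,0,0],[0,-1.5,0,0,0,0],[0,0,0,0,0,0]]]'

```text
time_s: 14.5
position: [0.5089, 0.0143, 0.0394]
tcp_rot: [[-0.673, 0.739, -0.007], [0.739, 0.673, 0.001], [0.006, -0.004, -1.0]]
force: [-6.2, 0.2, 1.9]
opening: 0.331
grasp_force: 2.6
```

```bash
cat >> h.py <<'E'
from scipy.optimize import least_squares
def fit():
    p=bot.capture("wrist"); s=bot.read_state(); R=np.array(s['tcp_rot']);T=np.array(s['position'])
    print(s['time_s'],T.round(4),'F',s['force'].round(1),'grip',round(s['grasp_force'],1),'open',round(s['opening']*87,1))
    rs=[r for r in bot.silhouettes(p,"disc_center") if np.ptp(p['image'][r['pixels']].mean(0))<15]
    print([(r['centre'],r['pixels'].sum(),r['confidence']) for r in rs])
    m=max(rs,key=lambda r:r['pixels'].sum())['pixels']
    a=np.radians(-2.8);xv=np.array([np.cos(a),np.sin(a),0]);yv=np.array([-xv[1],xv[0],0])
    cs=[c for c in range(560) if m[:,c].any() and np.argmax(m[:,c])<225]
    for z in (.036,.031):
        pts=np.array([ray(p,(c,np.argmax(m[:,c])),z)[:2] for c in cs])
        f=least_squares(lambda q:np.hypot(*(pts-q).T)-.035,T[:2],loss='soft_l1',f_scale=.001)
        w=np.r_[f.x,z]
        print('z',z,'disc',f.x.round(4),len(pts),'res',np.abs(f.fun).mean().round(5),'tool',(1000*R.T@(w-T)).round(1),'to rail',((np.array([.5579,.2677,0])-w)@xv).round(4),'to pocket',((np.array([.512,.0316,0])-w)@yv).round(4))
    return p,m
E
python3 -c "
from h import *
p,m=fit(); cv2.imwrite('pics/m.png',m*255)"
```

```text
14.55 [0.5089 0.0143 0.0395] F [-6.7 -1.3  1.8] grip 2.6 open 28.8
[([272.2, 233.8], np.int64(5195), 0.92)]
z 0.036 disc [0.511  0.0061] 92 res 0.00023 tool [-7.5 -4.   3.4] to rail 0.0341 to pocket 0.0255
z 0.031 disc [0.5116 0.0052] 92 res 0.00018 tool [-8.6 -4.1  8.4] to rail 0.0334 to pocket 0.0264[ WARN:0@0.730] global loadsave.cpp:1063 imwrite_ Unsupported depth image for selected encoder is fallbacked to CV_8U.
```

>>> play_rows --moves '[[[0,-2.5,0,0,0,0],[0,-2.5,0,0,0,0],[-4,0,0,0,0,0],[-4,0,0,0,0,0],[0,0,0,0,0,0]]]'

```text
time_s: 15.1
position: [0.5159, 0.0036, 0.0402]
tcp_rot: [[-0.673, 0.74, 0.003], [0.74, 0.673, -0.001], [-0.002, 0.002, -1.0]]
force: [0.4, -1.0, 0.7]
opening: 0.33
grasp_force: 0.0
```

```bash
python3 -c "
from h import *
fit()"
```

```text
15.15 [0.5152 0.0039 0.0401] F [-1.   0.5  0.3] grip 0.0 open 29.0
[([279.0, 222.8], np.int64(6885), 0.76)]
z 0.036 disc [0.5115 0.0057] 111 res 0.00028 tool [ 3.8 -1.6  4.1] to rail 0.0336 to pocket 0.0259
z 0.031 disc [0.5119 0.0051] 111 res 0.00019 tool [ 3.1 -1.6  9.1] to rail 0.0331 to pocket 0.0265
```

>>> play_rows --moves '[[[3,-1,0,0,0,0],[0,0,0,0,0,-0.145],[0,0,0,0,0,-0.145],[0,0,0,0,0,-0.146],[0,0,0,0,0,0]]]'

```text
time_s: 15.7
position: [0.511, 0.0061, 0.0399]
tcp_rot: [[-0.923, 0.386, -0.0], [0.386, 0.923, 0.0], [0.0, -0.0, -1.0]]
force: [-0.5, 1.3, -0.2]
opening: 0.338
grasp_force: 0.0
```

```bash
python3 -c "
from h import *
fit();print(np.round(bot.read_state()['tcp_rot'],3).tolist())"
```

```text
15.75 [0.511  0.0061 0.0399] F [-0.  -0.2 -0.3] grip 0.0 open 28.4
[([279.2, 226.7], np.int64(5922), 0.87)]
z 0.036 disc [0.5109 0.0057] 104 res 0.00052 tool [-0.  -0.4  3.9] to rail 0.0342 to pocket 0.0259
z 0.031 disc [0.5117 0.0054] 104 res 0.00039 tool [-0.9 -0.4  8.9] to rail 0.0333 to pocket 0.0262
[[-0.922, 0.388, -0.0], [0.388, 0.922, 0.0], [0.0, -0.0, -1.0]]
```

>>> play_rows --moves '[[[0.7,1.9,0,0,0,0],[0.7,1.9,0,0,0,0],[0.7,1.9,0,0,0,0],[0.7,1.9,0,0,0,0],[0.7,1.9,0,0,0,0]]]'

```text
time_s: 16.3
position: [0.5113, 0.0162, 0.0399]
tcp_rot: [[-0.923, 0.386, -0.001], [0.386, 0.923, 0.0], [0.001, -0.0, -1.0]]
force: [-1.4, -1.3, 1.1]
opening: 0.327
grasp_force: 0.8
```

>>> play_rows --moves '[[[0.7,1.9,0,0,0,0],[0.7,1.9,0,0,0,0],[0.7,1.9,0,0,0,0],[0.7,1.9,0,0,0,0],[0.7,1.9,0,0,0,0]]]'

```text
time_s: 16.8
position: [0.5122, 0.0263, 0.0398]
tcp_rot: [[-0.923, 0.386, -0.0], [0.386, 0.923, 0.0], [0.0, 0.0, -1.0]]
force: [-1.3, -1.1, 0.0]
opening: 0.327
grasp_force: 0.5
```

>>> play_rows --moves '[[[0.35,0.95,0,0,0,0],[0.35,0.95,0,0,0,0],[0.35,0.95,0,0,0,0],[0.35,0.95,0,0,0,0]]]'

```text
time_s: 17.2
position: [0.5125, 0.0302, 0.0399]
tcp_rot: [[-0.923, 0.386, 0.0], [0.386, 0.923, -0.0], [-0.0, 0.0, -1.0]]
force: [-0.7, -1.2, -0.5]
opening: 0.328
grasp_force: 0.5
```

```bash
python3 -c "
from h import *
fit()"
```

```text
17.25 [0.5126 0.0303 0.04  ] F [-0.8  0.2 -0.6] grip 0.3 open 28.5
[]Traceback (most recent call last):
  File "<string>", line 3, in <module>
    fit()
    ~~~^^
  File "h.py", line 19, in fit
    m=max(rs,key=lambda r:r['pixels'].sum())['pixels']
      ~~~^^^^^^^^^^^^^^^^^^^^^^^^^^^^^^^^^^^
ValueError: max() iterable argument is empty
```

>>> play_rows --moves '[[[0.25,0.7,0,0,0,0],[0.25,0.7,0,0,0,0],[0.25,0.7,0,0,0,0],[0,0,0,0,0,0]]]'

```text
time_s: 17.7
position: [0.5126, 0.0325, 0.04]
tcp_rot: [[-0.923, 0.386, 0.0], [0.386, 0.923, 0.0], [-0.0, 0.0, -1.0]]
force: [0.3, -0.6, 0.2]
opening: 0.329
grasp_force: 0.2
```

>>> play_rows --moves '[[[0.25,0.7,0,0,0,0],[0.25,0.7,0,0,0,0],[0.25,0.7,0,0,0,0],[0,0,0,0,0,0]]]'

```text
time_s: 18.1
position: [0.5128, 0.0347, 0.04]
tcp_rot: [[-0.923, 0.386, 0.0], [0.386, 0.923, 0.0], [-0.0, 0.0, -1.0]]
force: [0.1, -0.3, 0.3]
opening: 0.33
grasp_force: 0.0
```

>>> play_rows --moves '[[[0.25,0.7,0,0,0,0],[0.25,0.7,0,0,0,0],[0,0,0,0,0,0]]]'

```text
time_s: 18.4
position: [0.5128, 0.0359, 0.04]
tcp_rot: [[-0.923, 0.385, 0.0], [0.385, 0.923, -0.0], [-0.0, -0.0, -1.0]]
force: [0.2, -1.4, -0.7]
opening: 0.332
grasp_force: 0.7
```

>>> play_rows --moves '[[[0.2,0.5,0,0,0,0],[0.2,0.5,0,0,0,0],[0,0,0,0,0,0]]]'

```text
time_s: 18.7
position: [0.5127, 0.0365, 0.04]
tcp_rot: [[-0.923, 0.385, -0.0], [0.385, 0.923, -0.001], [-0.0, -0.001, -1.0]]
force: [-0.4, -5.1, 1.1]
opening: 0.33
grasp_force: 2.5
```

>>> play_rows --moves '[[[0.2,0.5,0,0,0,0],[0.2,0.5,0,0,0,0],[0,0,0,0,0,0]]]'

```text
time_s: 19.0
position: [0.5127, 0.0369, 0.0403]
tcp_rot: [[-0.923, 0.384, -0.0], [0.384, 0.923, -0.002], [-0.001, -0.002, -1.0]]
force: [-1.9, -7.5, 4.2]
opening: 0.331
grasp_force: 3.8
```

The push is blocked in y (Fy -7.5 N) at the expected pocket position, so the disc should have dropped. I'll back off, open, rise and check.

>>> play_rows --moves '[[[0,-1.5,0,0,0,0],[0,-1.5,0,0,0,0],[0,-1.5,0,0,0,0],[0,-0.5,0,0,0,0],[0,0,0,0,0,0]]]'

```text
time_s: 19.5
position: [0.5107, 0.0339, 0.0399]
tcp_rot: [[-0.923, 0.386, -0.0], [0.386, 0.923, 0.0], [0.0, 0.0, -1.0]]
force: [-0.3, -0.0, -0.2]
opening: 0.329
grasp_force: 0.0
```

>>> play_rows --moves '[[[0,0,0,0,0,0],[0,0,0,0,0,0],[0,0,0,0,0,0]]]' --fingers 0.1

```text
time_s: 19.8
position: [0.5108, 0.0337, 0.0399]
tcp_rot: [[-0.923, 0.385, 0.0], [0.385, 0.923, 0.0], [-0.0, 0.0, -1.0]]
force: [0.3, 0.6, 0.4]
opening: 0.503
grasp_force: 0.0
```

>>> play_rows --moves '[[[0,0,-8,0,0,0],[0,0,-20,0,0,0],[0,0,-30,0,0,0],[0,0,-30,0,0,0],[0,0,-30,0,0,0]]]'

```text
time_s: 20.3
position: [0.5105, 0.0337, 0.1596]
tcp_rot: [[-0.923, 0.386, -0.0], [0.386, 0.923, 0.0], [0.0, 0.0, -1.0]]
force: [-0.5, 0.3, 0.4]
opening: 0.545
grasp_force: 0.0
```

>>> play_rows --moves '[[[-40,0,-20,0,0,0],[0,0,0,0,0,0],[0,0,0,0,0,0]]]'

```text
time_s: 20.6
position: [0.5484, 0.0178, 0.179]
tcp_rot: [[-0.922, 0.386, 0.002], [0.386, 0.922, -0.0], [-0.002, 0.0, -1.0]]
force: [0.4, 0.4, -0.6]
opening: 0.553
grasp_force: 0.0
```

```bash
python3 - <<'E'
from h import *
p,m=fit()
K=np.array([[p['fx'],0,p['cx']],[0,p['fy'],p['cy']],[0,0,1]])
ct=max(cv2.findContours(m.astype(np.uint8),0,1)[0],key=len); 
for z in (.031,.036):
    w=np.array([ray(p,q[0],z)[:2] for q in ct]); f=least_squares(lambda q:np.hypot(*(w-q[:2]).T)-q[2],[*w.mean(0),.035],loss='soft_l1',f_scale=.001); print(z,f.x.round(4),np.abs(f.fun).mean())
print(cv2.boundingRect(ct)); cv2.imwrite('pics/final.png',cv2.resize(p['image'][80:330,150:450],None,fx=2.6,fy=2.4,interpolation=2))
E
```

```text
20.65 [0.5468 0.0183 0.1779] F [-1.  -0.1  0.3] grip 0.0 open 48.2
[([281.8, 157.0], np.int64(3560), 0.68)]
z 0.036 disc [0.5131 0.0315] 67 res 0.00031 tool [ 36.   -0.9 142. ] to rail 0.0332 to pocket 0.0001
z 0.031 disc [0.513  0.0315] 67 res 0.0003 tool [ 36.1  -0.8 147. ] to rail 0.0333 to pocket 0.0
0.031 [0.5124 0.0318 0.0344] 0.0003424461392509242
0.036 [0.512  0.032  0.0339] 0.0003371313855399091
(248, 123, 67, 68)
```

```bash
python3 -c "
from rig import bot
print(bot.hand_in())"
```

```text
the job is handed in; nothing more can be done
None
```

I pushed the disc to the rail and slid it along until the pocket wall stopped it, then released it and handed in at about 20.7 s. The last camera fit puts it within about 1 mm of the pocket centre. That it dropped in flat is inferred from the wall stop, not seen, as my picture views were used up. Early rail contact peaked near 14 N (limit 30 N), when the disc may have tilted slightly.

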